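Change over the filter capsule in push-push docks

TASK

Change over the filter capsules: press the blue-capped capsule, which is locked down in its dock, so that its cradle pops up, lift it out and set it down gently, upright, in the grey tray, leaving its empty cradle raised. Then press the green-capped capsule down in its own dock until its cradle locks, and let go. Leave the other things on the bench where they are.

Things in the scene. Friction and masses are not known exactly. Their poses are not given: they have to be found in the camera images.
- dock_a: Fixed grey square station, 116 x 116 mm and 90 mm high, with a black foot 126 mm wide; it carries the square metal cradle in which the blue-capped capsule stands at first. Origin at the centre of its underside on the bench.
- dock_b: Fixed grey square station, 116 x 116 mm and 90 mm high, with a black foot 126 mm wide; it carries the square metal cradle in which the green-capped capsule stands at first. Origin at the centre of its underside on the bench.
- dock_a_cradle (a joint): Blue capsule's cradle; locked at the start. Depth of the spring cradle in m: 0 raised, about 0.023 locked, 0.036 at the firm stop. Push-push catch: pressed to the firm stop (it switches from 0.034 on) and let go, raised becomes locked and locked springs softly up within 0.5 s; a shorter press changes nothing. It resists with 5 N at first, 12 N near the stop.
- dock_b_cradle (a joint): Green capsule's cradle; raised at the start. Depth of the spring cradle in m: 0 raised, about 0.023 locked, 0.036 at the firm stop. Push-push catch: pressed to the firm stop (it switches from 0.034 on) and let go, raised becomes locked and locked springs softly up within 0.5 s; a shorter press changes nothing. It resists with 5 N at first, 12 N near the stop.
- dock_a_rim (a point): Centre of the square rim of the cradle that holds the blue-capped capsule at first; it moves with the cradle: 115 mm above the bench when raised, 92 mm when locked. The cup is open above, 66 mm square outside, 58 mm inside; its floor is 26 mm below this point.
- dock_b_rim (a point): Centre of the square rim of the cradle that holds the green-capped capsule at first; it moves with the cradle: 115 mm above the bench when raised, 92 mm when locked. The cup is open above, 66 mm square outside, 58 mm inside; its floor is 26 mm below this point.
- blue_capsule_center (a point): Centre (half-way up) of the blue-capped filter capsule, the finished one. Loose, upright, 120 mm tall, 0.1 to 0.2 kg: white cylinder 52 mm in diameter up to 80 mm, then a blue cap 40 mm in diameter, 40 mm tall, with a flat top: press or grip it there from above. z axis up its length; flat top 60 mm above this point, foot 60 mm below.
- green_capsule_center (a point): Centre (half-way up) of the green-capped filter capsule, the fresh one. Loose, upright, 120 mm tall, 0.1 to 0.2 kg: white cylinder 52 mm in diameter up to 80 mm, then a green cap 40 mm in diameter, 40 mm tall, with a flat top: press or grip it there from above. z axis up its length; flat top 60 mm above this point, foot 60 mm below.
- blue_capsule: The blue-capped capsule again, by the centre of its foot (60 mm below its centre).
- green_capsule: The green-capped capsule again, by the centre of its foot (60 mm below its centre).
- tray: Fixed open grey plastic tray, 160 x 160 mm, walls 22 mm high and 5 mm thick, floor 5 mm above the bench. Origin at the centre of its underside; x and y along its sides.
- media_bottle: Bystander: glass jar with a blue screw cap, 70 mm in diameter, 110 mm tall. Origin at the centre of its foot.
- glove_box: Bystander: white paper box, 80 x 160 mm, 70 mm high, blue slot on top. Origin at the centre of its underside.
- beaker: Bystander: open glass beaker, 70 mm in diameter, 85 mm tall. Origin at the centre of its foot.
Not all that is in view belongs to the job. What is shaped like the green_capsule but red is not meant.

How it is judged:
By the outcome, as a careful person would: the job done as asked, in the order asked, and still so for the second after the job is handed in, with the robot touching nothing.
It also fails if it takes over 64 s, if anything falls off the work surface, if the arm or the gripper's body presses on something with over 40 N, if the wrist force passes 120 N, or if a joint passes its speed limit or range.

ROBOT

A 7-joint arm with a two-finger parallel gripper is mounted at the origin on the work surface. World frame = base frame: x ahead of the robot, y to its left, z up, the work surface at z = 0. Lengths are in m, angles in rad, forces in N, time in s.
With the tool pointing down it reaches from about 0.4 to 0.85 m from the base axis. Payload 10.4 kg.
Tool frame: the origin (TCP) lies at the very end of the fingers, on their centre line; the grasp point (between the pads) lies 19 mm behind it; z points along the fingers, y is the line along which they close (so a half turn about z gives the same grasp; the last joint's range is limited). The gripper opens to 87 mm and grips with 3 to 60 N. Pads are 19 mm wide; open, the fingers measure 117 mm over their backs; the gripper's body (75 mm by 190 mm) begins 51 mm behind the grasp point.
Start: joints at [-1.269, 0.332, -0.065, 1.46, 0.022, 1.35, -0.088], TCP at [0.199, 0.592, 0.223] pointing down, gripper open.
Joint ranges: [-2.6, 2.6], [-0.5, 2.12], [-1.47, 1.34], [0.16, 2.42], [-1.27, 4.41], [0.06, 2.06], [-2.6, 2.6]. Speed limits (rad/s): [2.22, 2.22, 2.79, 2.79, 3.14, 3.14, 3.14].

INTERFACE

Orientations are given as a rotation vector (axis times angle).
In Python, from rig import read_state, grab_frame, finish_job, recognise gives the robot as it stands.
- The arm moves only by the tool step_arm, never from a script. Its argument "moves" is a list of rows, each a list of 3 entries, a list of its own where there are three numbers: the gripper's target within -1 to 1 (shut at 1, half-way at 0, fully open at -1), then the shift along the tool's x, y, z as a fraction of full scale, then the turn about the tool's z as a fraction of full scale. A call has exactly 5 rows; each row is the pose to reach, as a shift and turn from the pose commanded when the call began, along the tool's axes at that moment, turning the shorter way round; what a row does not reach only later rows make up. Full scale, the value 1, is 0.2 m for a shift and pi rad for a turn. A row lasts 1/10 s, in which the tool goes at most 50 mm and 8.59 degrees, less where a joint would pass 70% of its speed; a pose out of reach is approached as far as the arm can. A call with a number of a shift or a turn outside -1 to 1 is refused whole. A call with a gripper value outside its range is refused whole. The fingers move at their own pace and stop on an object; "newtons" is the grip in N (left out, the last holds). Time passes only in rows, so rows that repeat a pose let the fingers close, or fill a call up. It gives the time, the measured TCP pose, the force, the opening and the grip force at its end, in the units of the state.
- read_state(): the state, without advancing time (a new reading comes with each control period).
- grab_frame(name): name is "side" or "top"; returns a dict with "frame" (400x640x3 uint8, blue, green, red), "fx", "fy", "cx", "cy" (pixels), "rvec" (rotation vector, rad) and "tvec" (3), from world to camera coordinates, as OpenCV has them. Camera axes: x right, y down, z forward; pixel columns grow to the right and rows downward; lengths in m; the calibration is good to about 2 mm. A picture is of the moment at which its call begins. There is no depth.
- finish_job(): hands the job in; it is judged then, once.
Trained networks look in the newest picture that a camera, given by its name, has taken for a name from the list of things; names that differ only in an ending like _2 or _b are one class to them, and where a whole thing is asked for, a point or a joint stands for the part that bears it (a point fixed in the world has none). Each returns a list of dicts, best first, with "confidence" (0 to 1); they miss things now and then, are a little off and sometimes report something else, mostly with a low value. They report only what shows in the picture. A call takes as long as a camera call. They do not tell look-alikes from the thing itself.
- recognise(label, camera): "bbox" ([left, top, width, height] in pixels, round what is visible of it).
The state is a dict: "clock": time; "joint_pos": joint angles; "joint_vel": joint speeds; "tau": joint torques, N m; "position": TCP position; "orientation": TCP orientation; "contact_force": force on the tool from outside, world axes, zero at the start; "moment": the same for the moment, N m; "opening": finger opening in m; "finger_force": force on a finger pad.
Only numpy, scipy, OpenCV 4.12 (cv2) and the standard library are available. Lean on these libraries where they do the work, as an engineer would, in place of code of your own. Each camera call takes 0.05 s, during which the arm holds its last target. There are 200 camera calls.

## Working session

There is one attempt and no reset: what is moved stays moved. The work goes in short steps, Python scripts to look and compute and a tool call to move; the robot and the scene stay as the last step left them, time stands still between calls to the robot, and variables do not carry over. Pictures are saved under pics/ and viewed, at most 10 in all, crops included, and the job is handed in when it is done.

Besides the shell and the picture viewer there is one more tool, called after ">>>" as a command line: name --argument value ..., lists and objects as JSON in quotes. step_arm: Moves the arm, as the interface text tells. Shift numbers are shares of 0.2 m and turn numbers shares of pi rad, none past 1 either way. Its arguments: {"type":"object","properties":{"moves":{"type":"array"},"newtons":{"type":"number"}},"required":["moves"]}

```bash
mkdir -p pics
cat > h.py <<'E'
import numpy as np, cv2
from rig import *
def cam(n):
    g=grab_frame(n); R=cv2.Rodrigues(np.array(g["rvec"],float))[0]; return g,R,np.array(g["tvec"],float).ravel()
def ray(c,u,v,z):
    g,R,t=c; d=R.T@np.array([(u-g["cx"])/g["fx"],(v-g["cy"])/g["fy"],1]); o=-R.T@t
    return o+d*(z-o[2])/d[2]
def proj(c,p):
    g,R,t=c; q=R@np.array(p)+t; return [g["fx"]*q[0]/q[2]+g["cx"],g["fy"]*q[1]/q[2]+g["cy"]]
E
python3 - <<'E'
from h import *
s=read_state(); print(s)
for n in("top","side"):
    c=cam(n); cv2.imwrite(f"pics/{n}0.png",c[0]["frame"]); print(n,c[0]["fx"],-c[1].T@c[2])
    for l in("blue_capsule","green_capsule","dock_a","dock_b","tray","dock_a_cradle","media_bottle","glove_box","beaker"):
        print(l,[(np.round(r["bbox"]).tolist(),round(r["confidence"],2)) for r in recognise(l,n)])
E
```

```text
{'clock': 0.0, 'joint_pos': array([-1.2685697 ,  0.33289396, -0.06472149,  1.46095392,  0.02160747,
        1.34989131, -0.08849447]), 'joint_vel': array([-2.41148209e-04, -8.54651034e-04,  3.37558988e-04, -1.98183186e-03,
        6.27376287e-04, -6.01177136e-04, -8.59412962e-05]), 'tau': array([-3.82286305e-05, -6.23262405e+01,  2.49906513e-02, -3.89887691e+01,
       -6.12559053e-02,  3.97784729e-02,  1.19382980e-04]), 'position': array([0.19933615, 0.59194592, 0.22173419]), 'orientation': array([-5.07893438e-01, -3.10009498e+00,  2.26307254e-03]), 'contact_force': array([-0.38885661,  0.31641217,  0.00649664]), 'moment': array([ 0.06622743, -0.00478136, -0.00104539]), 'finger_force': 0.0, 'opening': 0.08696138951527291}
top 382.53657031222446 [0.38987695 0.00446532 1.02308944]
blue_capsule [([393.0, 193.0, 32.0, 25.0], 0.89)]
green_capsule [([327.0, 258.0, 20.0, 23.0], 0.94), ([302.0, 187.0, 21.0, 26.0], 0.85), ([287.0, 252.0, 22.0, 24.0], 0.84), ([395.0, 194.0, 30.0, 23.0], 0.24)]
dock_a [([280.0, 171.0, 62.0, 65.0], 0.81), ([372.0, 180.0, 59.0, 60.0], 0.62)]
dock_b [([280.0, 171
[... 330 characters left out ...]
side 393.3809245491741 [ 0.50108751 -0.67921142  0.53825486]
blue_capsule [([279.0, 234.0, 38.0, 68.0], 0.65)]
green_capsule [([206.0, 212.0, 33.0, 61.0], 0.8), ([287.0, 152.0, 26.0, 56.0], 0.72), ([219.0, 189.0, 28.0, 57.0], 0.56)]
dock_a [([267.0, 190.0, 71.0, 74.0], 0.95), ([257.0, 260.0, 94.0, 104.0], 0.74), ([277.0, 235.0, 40.0, 68.0], 0.65)]
dock_b [([267.0, 190.0, 71.0, 74.0], 0.95), ([257.0, 260.0, 94.0, 104.0], 0.74), ([277.0, 235.0, 40.0, 68.0], 0.65)]
tray [([248.0, 170.0, 43.0, 36.0], 0.78)]
dock_a_cradle [([273.0, 276.0, 48.0, 35.0], 0.64)]
media_bottle [([392.0, 261.0, 51.0, 78.0], 0.83)]
glove_box [([353.0, 191.0, 60.0, 71.0], 0.59)]
beaker [([360.0, 155.0, 25.0, 37.0], 0.76)]
```

View pics/top0.png

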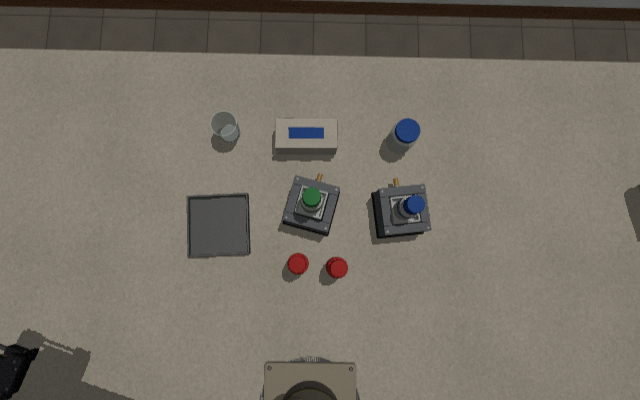

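View pics/side0.png

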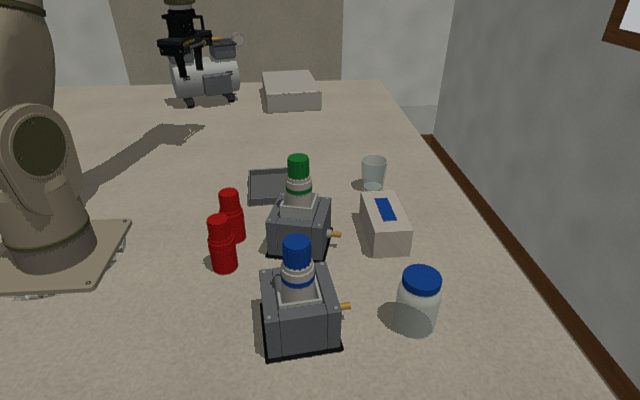

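The blue-capped capsule is at top px (414,204) and side px (297,250). The green-capped one is at top (312,197) and side (298,167). The look-alikes are the two red ones at top (298,264) and (337,268), and the bottle with a blue cap at (406,131). The two capsules standing in docks, with blue and green caps, are the ones meant. I'll confirm with a crop and measure.

Run:
```python
from h import *
c=cam("top"); s=cam("side")
f=c[0]["frame"]; cv2.imwrite("pics/crop1.png",cv2.resize(f[110:290,180:440],None,fx=3,fy=3,interpolation=cv2.INTER_CUBIC))
def tri(a,b):
    A=[];B=[]
    for k,(u,v) in((c,a),(s,b)):
        g,R,t=k;x=(u-g["cx"])/g["fx"];y=(v-g["cy"])/g["fy"]
        A+= [R[0]-x*R[2],R[1]-y*R[2]];B+=[x*t[2]-t[0],y*t[2]-t[1]]
    return np.linalg.lstsq(np.array(A),np.array(B),rcond=None)[0]
def blob(fr,h,x,y,w,hh):
    m=cv2.inRange(cv2.cvtColor(fr,cv2.COLOR_BGR2HSV),(h-15,120,40),(h+15,255,255)); k=np.zeros_like(m);k[y:y+hh,x:x+w]=m[y:y+hh,x:x+w]
    n,l,st,ce=cv2.connectedComponentsWithStats(k); i=1+np.argmax(st[1:,4]); return st[i],ce[i]
for nm,h,bt,bs,z in(("blue",112,(390,185,45,40),(275,225,45,50),.186),("green",65,(295,180,35,35),(280,145,40,40),.209)):
    st,ce=blob(f,h,*bt); s2,c2=blob(s[0]["frame"],h,*bs)
    print(nm,st,ce,s2,c2,"mid-cap tri",tri(ce,c2).round(4),"top@z",ray(c,*ce,z-.012).round(4), "side@zmid",ray(s,*c2,z-.015).round(4))
for q in((187,195),(249,194),(250,256),(188,257)): print("tray",ray(c,*q,.022).round(3))
```

```text
blue [403 194  22  21 319] [413.65203762 204.41065831] [282 233  29  37 923] [296.32286024 250.76273023] mid-cap tri [ 0.5013 -0.2276  0.1681] top@z [ 0.5004 -0.226   0.174 ] side@zmid [ 0.5014 -0.2311  0.171 ]
green [302 188  19  19 265] [311.15471698 196.81509434] [288 154  21  25 482] [297.83195021 165.94605809] mid-cap tri [0.511  0.0044 0.189 ] top@z [0.5099 0.0044 0.197 ] side@zmid [ 0.5109 -0.0053  0.194 ]
tray [0.534 0.331 0.022]
tray [0.54  0.169 0.022]
tray [0.378 0.159 0.022]
tray [0.372 0.319 0.022]
```

View pics/crop1.png

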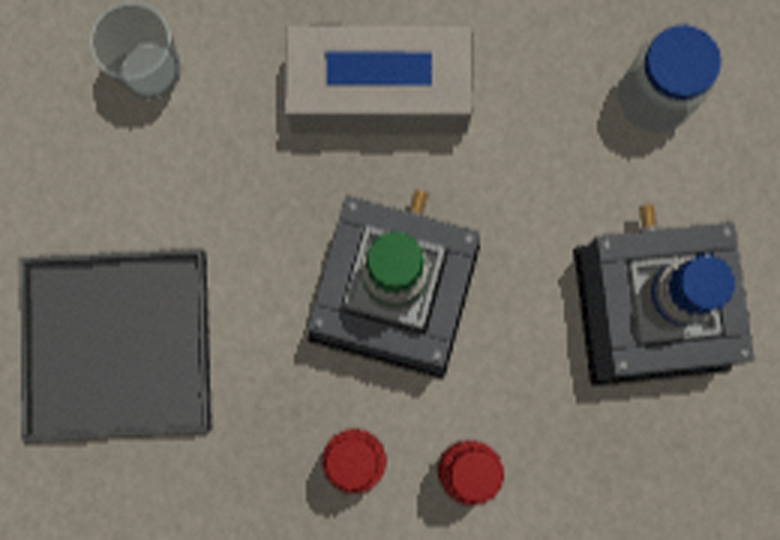

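The crop confirms that only one blue-capped and one green-capped capsule stand in docks, and the red ones don't count. Blue is at about (0.501, -0.2275), green at (0.511, 0.004), and the tray centre at about (0.456, 0.245). Moving now.

>>> step_arm --moves '[[1,[-0.17,-0.11,-0.05],0],[1,[-0.33,-0.22,-0.1],0],[1,[-0.5,-0.34,-0.15],0],[1,[-0.66,-0.45,-0.2],0],[1,[-0.83,-0.56,-0.25],0]]' --newtons 15

```text
clock: 1.6
position: [0.3217, 0.4319, 0.2732]
orientation: [0.508, 3.1, 0.001]
contact_force: [0.5, -0.0, 0.5]
opening: 0.0548
finger_force: 0.0
```

```bash
cat >> h.py <<'E'
def to(*p):
    s=read_state(); R=cv2.Rodrigues(s["orientation"])[0]
    print("t",round(s["clock"],2),"pos",s["position"].round(4),"zaxis",R[:,2].round(3),"F",s["contact_force"].round(1),"op",round(s["opening"],4),"q1,7",s["joint_pos"][[0,6]].round(2))
    for q in p: print(q,"frac",(R.T@(np.array(q)-s["position"])/.2).round(3))
E
python3 -c "
from h import *
to((.43,.3,.275),(.47,.1,.275),(.501,-.2275,.26))"
```

```text
t 1.6 pos [0.3217 0.4319 0.2732] zaxis [ 0.     0.001 -1.   ] F [ 0.5 -0.   0.5] op 0.0548 q1,7 [-1.05  0.23]
(0.43, 0.3, 0.275) frac [-0.724 -0.452 -0.01 ]
(0.47, 0.1, 0.275) frac [-1.232 -1.336 -0.01 ]
(0.501, -0.2275, 0.26) frac [-1.901 -2.839  0.064]
```

>>> step_arm --moves '[[1,[-0.19,-0.15,0],0],[1,[-0.38,-0.3,0],0],[1,[-0.57,-0.44,0],0],[1,[-0.76,-0.59,0],0],[1,[-0.95,-0.735,0],0]]'

```text
clock: 2.1
position: [0.455, 0.2314, 0.2729]
orientation: [0.508, 3.1, 0.001]
contact_force: [0.5, 0.3, -0.8]
opening: 0.0149
finger_force: 0.0
```

>>> step_arm --moves '[[1,[-0.08,-0.18,0],0],[1,[-0.17,-0.37,0],0],[1,[-0.25,-0.55,0],0],[1,[-0.33,-0.73,0],0],[1,[-0.415,-0.915,0],0]]'

```text
clock: 2.6
position: [0.4743, 0.0319, 0.2728]
orientation: [0.507, 3.1, 0.001]
contact_force: [1.7, 0.1, -0.3]
opening: 0.0003
finger_force: 0.0
```

>>> step_arm --moves '[[1,[-0.08,-0.18,0],0],[1,[-0.16,-0.37,0],0],[1,[-0.24,-0.56,0],0],[1,[-0.32,-0.74,0],0],[1,[-0.38,-0.925,0],0]]'

```text
clock: 3.1
position: [0.4875, -0.1678, 0.2728]
orientation: [0.507, 3.1, 0.0]
contact_force: [1.0, 1.0, -0.1]
opening: 0.0002
finger_force: 0.0
```

```bash
python3 -c "
from h import *
to((.501,-.2275,.25),(.501,-.2275,.195))"
```

```text
t 3.1 pos [ 0.4875 -0.1678  0.2728] zaxis [ 0.001  0.    -1.   ] F [ 1.   1.  -0.1] op 0.0002 q1,7 [-0.39  1.53]
(0.501, -0.2275, 0.25) frac [-0.159 -0.261  0.114]
(0.501, -0.2275, 0.195) frac [-0.159 -0.262  0.389]
```

>>> step_arm --moves '[[1,[-0.08,-0.13,0],0],[1,[-0.16,-0.26,0.1],0],[1,[-0.16,-0.26,0.22],0],[1,[-0.16,-0.26,0.34],0],[1,[-0.16,-0.26,0.38],0]]'

```text
clock: 3.6
position: [0.5001, -0.2254, 0.1944]
orientation: [-0.508, -3.097, -0.0]
contact_force: [-0.1, -0.2, 0.7]
opening: 0.0002
finger_force: 0.0
```

Run:
```python
from h import *
to((.501,-.2275,.173))
c=cam("side"); cv2.imwrite("pics/s2.png",cv2.resize(c[0]["frame"][130:370,200:460],None,fx=2.4,fy=2.4))
```

```text
t 3.6 pos [ 0.5001 -0.2254  0.1944] zaxis [-0.003  0.001 -1.   ] F [-0.1 -0.2  0.7] op 0.0002 q1,7 [-0.29  1.71]
(0.501, -0.2275, 0.173) frac [-0.008 -0.009  0.107]
```

View pics/s2.png

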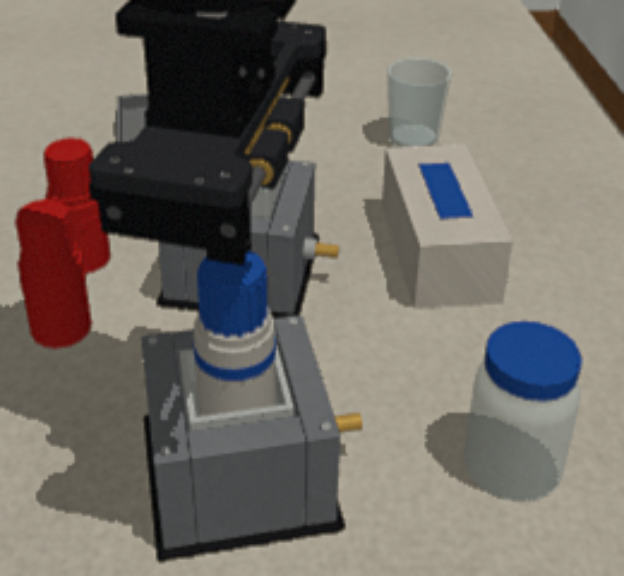

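The closed fingertips are centred over the blue cap (crop px 233,260). Pressing.

>>> step_arm --moves '[[1,[-0.005,-0.01,0.04],0],[1,[-0.005,-0.01,0.06],0],[1,[-0.005,-0.01,0.08],0],[1,[-0.005,-0.01,0.1],0],[1,[-0.005,-0.01,0.11],0]]'

```text
clock: 4.15
position: [0.5026, -0.2285, 0.1764]
orientation: [0.507, 3.097, 0.0]
contact_force: [-2.4, 0.1, 11.2]
opening: 0.0005
finger_force: 5.8
```

>>> step_arm --moves '[[1,[0,0,0.01],0],[1,[0,0,0.02],0],[1,[0,0,0.025],0],[1,[0,0,0.03],0],[1,[0,0,0.03],0]]'

```text
clock: 4.65
position: [0.5042, -0.2293, 0.1735]
orientation: [0.507, 3.092, 0.0]
contact_force: [-6.6, 2.5, 31.5]
opening: 0.0004
finger_force: 16.0
```

Firm stop reached (31 N). Easing up, then opening.

>>> step_arm --moves '[[1,[0,0,-0.04],0],[1,[0,0,-0.09],0],[1,[0,0,-0.14],0],[1,[0,0,-0.19],0],[1,[0,0,-0.24],0]]'

```text
clock: 5.15
position: [0.5016, -0.2279, 0.2174]
orientation: [0.508, 3.1, 0.0]
contact_force: [0.6, 0.9, -0.5]
opening: 0.0005
finger_force: 0.0
```

>>> step_arm --moves '[[1,[0,0,-0.05],0],[1,[0,0,-0.1],0],[-1,[0,0,-0.12],0],[-1,[0,0,-0.12],0],[-1,[0,0,-0.12],0]]'

```text
clock: 5.65
position: [0.5013, -0.2278, 0.2402]
orientation: [-0.508, -3.1, -0.0]
contact_force: [-0.1, 0.4, 0.0]
opening: 0.0166
finger_force: 0.0
```

>>> step_arm --moves '[[-1,[0,0,0],0],[-1,[0,0,0],0],[-1,[0,0,0],0],[-1,[0,0,0],0],[-1,[0,0,0],0]]'

```text
clock: 6.15
position: [0.5015, -0.2279, 0.2404]
orientation: [-0.508, -3.1, -0.0]
contact_force: [0.9, 0.5, 0.5]
opening: 0.057
finger_force: 0.0
```

Run:
```python
from h import *
c=cam("side"); cv2.imwrite("pics/s3.png",cv2.resize(c[0]["frame"][130:370,200:460],None,fx=2.4,fy=2.4))
to((.501,-.2275,.177))
print([(r["bbox"],r["confidence"]) for r in recognise("blue_capsule","side")], [(r["bbox"],r["confidence"]) for r in recognise("dock_a_cradle","side")])
```

```text
t 6.2 pos [ 0.5015 -0.2279  0.2405] zaxis [-0.  0. -1.] F [-0.4 -0.4  0.4] op 0.0607 q1,7 [-0.3  1.7]
(0.501, -0.2275, 0.177) frac [0.003 0.001 0.317]
[([278.6, 222.4, 37.4, 68.0], 0.97)] [([275.1, 266.8, 48.9, 44.2], 0.61)]
```

View pics/s3.png

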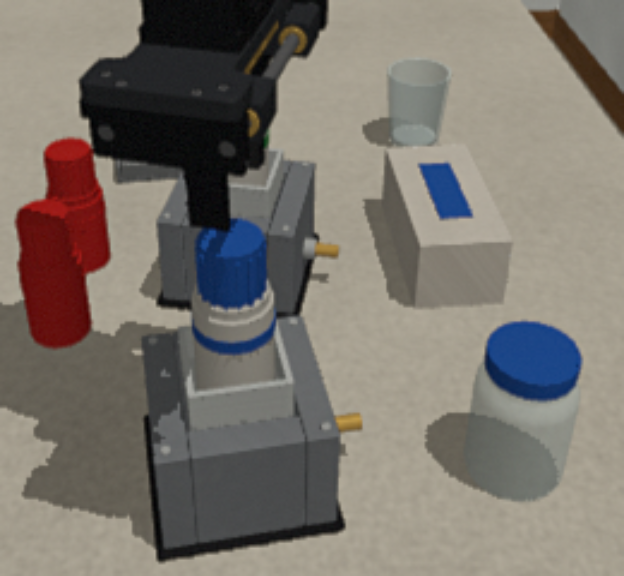

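The cradle has popped up and the blue capsule stands upright in it. I'll measure its cap again while the fingers open fully.

>>> step_arm --moves '[[-1,[0,0,0],0],[-1,[0,0,0],0],[-1,[0,0,0],0],[-1,[0,0,0],0],[-1,[0,0,0],0]]'

```text
clock: 6.8
position: [0.5015, -0.2279, 0.2405]
orientation: [-0.508, -3.1, -0.0]
contact_force: [1.1, -0.7, -0.7]
opening: 0.087
finger_force: 0.0
```

Run:
```python
from h import *
c=cam("side"); f=c[0]["frame"]
m=cv2.inRange(cv2.cvtColor(f,cv2.COLOR_BGR2HSV),(97,120,40),(127,255,255)); m[:, :275]=0;m[:,320:]=0;m[:215]=0;m[:,:]=m;m[258:]=0
n,l,st,ce=cv2.connectedComponentsWithStats(m); i=1+np.argmax(st[1:,4]);print(st[i],ce[i])
for p in((.501,-.2275),): print([np.round(proj(c,(*p,z)),1) for z in(.209,.169)], "tip", np.round(proj(c,(.501-.0139,-.2275-.041,.24)),1), np.round(proj(c,(.501+.0139,-.2275+.041,.24)),1))
to((.501,-.2275,.177))
```

```text
[281 221  30  37 867] [296.76124567 240.14763552]
[array([295.1, 228.3]), array([296. , 250.3])] tip [284.3 228.1] [303.3 194.3]
t 6.85 pos [ 0.5015 -0.2279  0.2405] zaxis [ 0.  0. -1.] F [0.5 0.6 0. ] op 0.0867 q1,7 [-0.3  1.7]
(0.501, -0.2275, 0.177) frac [0.003 0.001 0.318]
```

>>> step_arm --moves '[[-1,[0,0,0.08],0],[-1,[0,0,0.16],0],[-1,[0,0,0.24],0],[-1,[0,0,0.3],0],[-1,[0,0,0.315],0]]'

```text
clock: 7.35
position: [0.5009, -0.2276, 0.1763]
orientation: [-0.508, -3.098, -0.0]
contact_force: [0.1, -0.3, -0.5]
opening: 0.0871
finger_force: 0.0
```

>>> step_arm --moves '[[1,[0,0,0],0],[1,[0,0,0],0],[1,[0,0,0],0],[1,[0,0,0],0],[1,[0,0,0],0]]' --newtons 15

```text
clock: 7.85
position: [0.5016, -0.228, 0.1778]
orientation: [0.508, 3.1, 0.0]
contact_force: [0.4, 0.1, 0.2]
opening: 0.0549
finger_force: 0.0
```

>>> step_arm --moves '[[1,[0,0,0],0],[1,[0,0,0],0],[1,[0,0,0],0],[1,[0,0,0],0],[1,[0,0,0],0]]'

```text
clock: 8.35
position: [0.5015, -0.2279, 0.1775]
orientation: [0.508, 3.1, 0.0]
contact_force: [-0.2, -0.1, 0.6]
opening: 0.0397
finger_force: 15.0
```

>>> step_arm --moves '[[1,[0,0,-0.05],0],[1,[0,0,-0.12],0],[1,[0,0,-0.2],0],[1,[0,0,-0.3],0],[1,[0,0,-0.4],0]]'

```text
clock: 8.85
position: [0.5014, -0.2281, 0.2594]
orientation: [0.508, 3.1, 0.0]
contact_force: [0.3, -0.6, -1.1]
opening: 0.0392
finger_force: 15.0
```

>>> step_arm --moves '[[1,[0,0,-0.1],0],[1,[0,0,-0.2],0],[1,[0,0,-0.3],0],[1,[0,0,-0.4],0],[1,[0,0,-0.45],0]]'

```text
clock: 9.35
position: [0.5017, -0.2284, 0.3503]
orientation: [0.508, 3.097, -0.0]
contact_force: [-0.4, -1.3, -2.3]
opening: 0.0398
finger_force: 15.0
```

Run:
```python
from h import *
to((.456,.245,.34))
c=cam("side"); cv2.imwrite("pics/s4.png",cv2.resize(c[0]["frame"][80:370,180:460],None,fx=2,fy=2))
```

```text
t 9.35 pos [ 0.5017 -0.2284  0.3503] zaxis [ 0.003 -0.001 -1.   ] F [-0.4 -1.3 -2.3] op 0.0398 q1,7 [-0.31  1.68]
(0.456, 0.245, 0.34) frac [0.973 2.17  0.049]
```

View pics/s4.png

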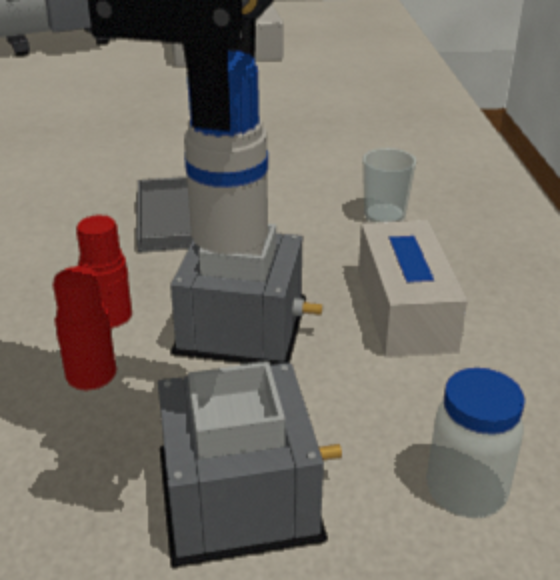

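The blue capsule is held upright and clear, and its empty cradle (crop px 235,400) is raised. Carrying it to the tray.

>>> step_arm --moves '[[1,[0.05,0.1,0],0],[1,[0.11,0.25,0],0],[1,[0.18,0.41,0],0],[1,[0.25,0.57,0],0],[1,[0.325,0.725,0],0]]'

```text
clock: 9.9
position: [0.4856, -0.0684, 0.3472]
orientation: [-0.508, -3.1, 0.0]
contact_force: [1.2, 0.3, -1.3]
opening: 0.0394
finger_force: 15.0
```

>>> step_arm --moves '[[1,[0.06,0.14,0],0],[1,[0.13,0.29,0],0],[1,[0.2,0.44,0],0],[1,[0.26,0.58,0],0],[1,[0.325,0.725,0],0]]'

```text
clock: 10.4
position: [0.4703, 0.0894, 0.3473]
orientation: [-0.508, -3.1, 0.0]
contact_force: [0.5, -0.9, -0.4]
opening: 0.04
finger_force: 15.0
```

>>> step_arm --moves '[[1,[0.08,0.17,0],0],[1,[0.16,0.34,0],0],[1,[0.23,0.5,0],0],[1,[0.29,0.64,0],0],[1,[0.325,0.72,0],0]]'

```text
clock: 10.9
position: [0.4542, 0.248, 0.3468]
orientation: [-0.504, -3.1, 0.001]
contact_force: [0.1, -0.3, -0.5]
opening: 0.0392
finger_force: 15.0
```

```bash
python3 -c "
from h import *
to((.456,.245,.12),(.456,.245,.0935))"
```

```text
t 10.9 pos [0.4542 0.248  0.3468] zaxis [-0.001 -0.    -1.   ] F [ 0.1 -0.3 -0.5] op 0.0392 q1,7 [-0.82  0.67]
(0.456, 0.245, 0.12) frac [-0.014 -0.011  1.134]
(0.456, 0.245, 0.0935) frac [-0.014 -0.011  1.267]
```

>>> step_arm --moves '[[1,[-0.01,-0.01,0.15],0],[1,[-0.01,-0.01,0.35],0],[1,[-0.01,-0.01,0.55],0],[1,[-0.01,-0.01,0.75],0],[1,[-0.01,-0.01,0.95],0]]'

```text
clock: 11.4
position: [0.4565, 0.2421, 0.156]
orientation: [0.51, 3.1, -0.0]
contact_force: [0.5, 0.8, -1.5]
opening: 0.0394
finger_force: 15.0
```

>>> step_arm --moves '[[1,[0,0,0.1],0],[1,[0,0,0.18],0],[1,[0,0,0.23],0],[1,[0,0,0.26],0],[1,[0,0,0.28],0]]'

```text
clock: 11.9
position: [0.4567, 0.2429, 0.1016]
orientation: [0.508, 3.1, 0.0]
contact_force: [-0.3, 0.8, -2.1]
opening: 0.0394
finger_force: 15.0
```

>>> step_arm --moves '[[1,[0,0,0.005],0],[1,[0,0,0.01],0],[1,[0,0,0.015],0],[1,[0,0,0.02],0],[1,[0,0,0.022],0]]'

```text
clock: 12.4
position: [0.4565, 0.2432, 0.0972]
orientation: [0.508, 3.1, 0.0]
contact_force: [-0.4, -0.4, -1.2]
opening: 0.0396
finger_force: 15.0
```

>>> step_arm --moves '[[1,[0,0,0.005],0],[1,[0,0,0.01],0],[1,[0,0,0.013],0],[1,[0,0,0.016],0],[1,[0,0,0.018],0]]'

```text
clock: 12.9
position: [0.4564, 0.2431, 0.0935]
orientation: [-0.508, -3.1, -0.0]
contact_force: [-0.4, 1.5, 0.3]
opening: 0.0395
finger_force: 15.0
```

>>> step_arm --moves '[[1,[0,0,0.002],0],[1,[0,0,0.004],0],[1,[0,0,0.006],0],[1,[0,0,0.006],0],[1,[0,0,0.006],0]]'

```text
clock: 13.4
position: [0.4569, 0.2435, 0.0932]
orientation: [0.508, 3.099, 0.002]
contact_force: [-1.9, -0.5, 7.2]
opening: 0.0395
finger_force: 15.0
```

Contact with the tray floor. Releasing.

>>> step_arm --moves '[[0.5,[0,0,-0.004],0],[0,[0,0,-0.004],0],[-0.5,[0,0,-0.004],0],[-1,[0,0,-0.004],0],[-1,[0,0,-0.004],0]]'

```text
clock: 13.9
position: [0.4564, 0.2431, 0.0931]
orientation: [-0.508, -3.1, -0.0]
contact_force: [-0.1, -0.2, -0.2]
opening: 0.0599
finger_force: 0.0
```

>>> step_arm --moves '[[-1,[0,0,0],0],[-1,[0,0,0],0],[-1,[0,0,0],0],[-1,[0,0,0],0],[-1,[0,0,0],0]]'

```text
clock: 14.4
position: [0.4564, 0.2431, 0.0932]
orientation: [0.508, 3.1, 0.0]
contact_force: [-0.2, 0.3, -0.8]
opening: 0.0867
finger_force: 0.0
```

>>> step_arm --moves '[[-1,[0,0,-0.1],0],[-1,[0,0,-0.25],0],[-1,[0,0,-0.45],0],[-1,[0,0,-0.65],0],[-1,[0,0,-0.82],0]]'

```text
clock: 14.9
position: [0.4565, 0.243, 0.2594]
orientation: [0.508, 3.099, 0.002]
contact_force: [0.8, -0.7, -0.4]
opening: 0.0871
finger_force: 0.0
```

Run:
```python
from h import *
to((.511,.0035,.26))
c=cam("side"); cv2.imwrite("pics/s5.png",cv2.resize(c[0]["frame"][80:370,180:460],None,fx=2,fy=2))
```

```text
t 14.9 pos [0.4565 0.243  0.2594] zaxis [ 0.001  0.001 -1.   ] F [ 0.8 -0.7 -0.4] op 0.0871 q1,7 [-0.81  0.68]
(0.511, 0.0035, 0.26) frac [-0.641 -1.048 -0.004]
```

View pics/s5.png

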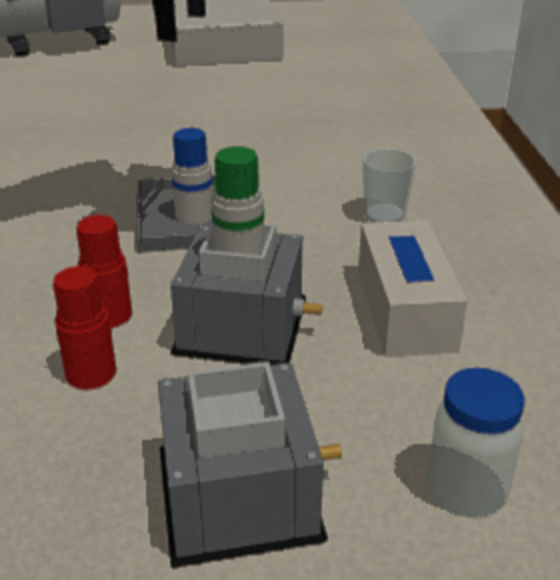

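The blue capsule stands upright in the tray (crop px 190,180), its cradle is raised and empty, and the green capsule (px 237,175) is undisturbed. Next I close the fingers and move over the green cap.

>>> step_arm --moves '[[1,[-0.05,-0.08,0],0],[1,[-0.12,-0.2,0],0],[1,[-0.19,-0.31,0],0],[1,[-0.25,-0.42,0],0],[1,[-0.32,-0.52,0],0]]'

```text
clock: 15.45
position: [0.4839, 0.1229, 0.257]
orientation: [-0.508, -3.1, -0.0]
contact_force: [-0.2, -0.3, -0.4]
opening: 0.0552
finger_force: 0.0
```

>>> step_arm --moves '[[1,[-0.06,-0.11,0],0],[1,[-0.13,-0.22,0],0],[1,[-0.2,-0.33,0],0],[1,[-0.27,-0.44,0],0],[1,[-0.32,-0.528,0],0]]'

```text
clock: 15.95
position: [0.511, 0.0019, 0.257]
orientation: [0.51, 3.1, -0.0]
contact_force: [0.7, 1.0, 0.7]
opening: 0.0149
finger_force: 0.0
```

>>> step_arm --moves '[[1,[0,0,0],0],[1,[0,0,0],0],[1,[0,0,0.05],0],[1,[0,0,0.12],0],[1,[0,0,0.19],0]]'

```text
clock: 16.45
position: [0.5104, 0.0044, 0.2175]
orientation: [-0.506, -3.1, 0.0]
contact_force: [0.8, -0.3, -0.4]
opening: 0.0004
finger_force: 0.0
```

Run:
```python
from h import *
to((.511,.0035,.209),(.511,.0035,.173))
c=cam("side"); cv2.imwrite("pics/s6.png",cv2.resize(c[0]["frame"][80:370,180:460],None,fx=2,fy=2))
```

```text
t 16.45 pos [0.5104 0.0044 0.2175] zaxis [-0.001  0.    -1.   ] F [ 0.8 -0.3 -0.4] op 0.0004 q1,7 [-0.55  1.18]
(0.511, 0.0035, 0.209) frac [-0.004 -0.003  0.042]
(0.511, 0.0035, 0.173) frac [-0.004 -0.003  0.222]
```

View pics/s6.png

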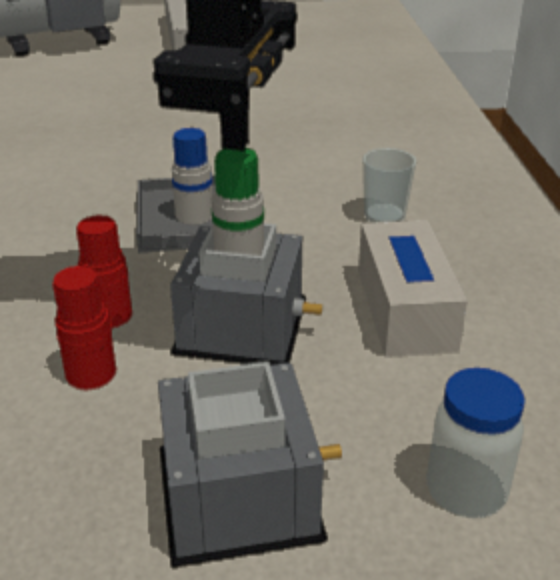

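The closed fingertips are centred over the green cap (px 235,150). Pressing: first most of the travel, then the stop.

>>> step_arm --moves '[[1,[0,0,0.04],0],[1,[0,0,0.07],0],[1,[0,0,0.1],0],[1,[0,0,0.13],0],[1,[0,0,0.16],0]]'

```text
clock: 17.0
position: [0.5115, 0.0038, 0.1879]
orientation: [0.508, 3.099, 0.002]
contact_force: [-3.3, -0.2, 10.4]
opening: 0.0006
finger_force: 5.0
```

>>> step_arm --moves '[[1,[0,0,0.02],0],[1,[0,0,0.04],0],[1,[0,0,0.06],0],[1,[0,0,0.07],0],[1,[0,0,0.075],0]]'

```text
clock: 17.5
position: [0.5117, 0.0038, 0.1734]
orientation: [0.508, 3.098, 0.002]
contact_force: [-4.7, 0.3, 20.7]
opening: 0.0003
finger_force: 10.5
```

>>> step_arm --moves '[[1,[0,0,0.005],0],[1,[0,0,0.01],0],[1,[0,0,0.01],0],[1,[0,0,0],0],[1,[0,0,-0.03],0]]'

```text
clock: 18.0
position: [0.5113, 0.0037, 0.179]
orientation: [0.508, 3.099, 0.001]
contact_force: [-1.4, 0.5, 6.7]
opening: 0.0005
finger_force: 3.6
```

>>> step_arm --moves '[[1,[0,0,-0.04],0],[1,[0,0,-0.08],0],[1,[0,0,-0.14],0],[1,[0,0,-0.2],0],[1,[0,0,-0.3],0]]'

```text
clock: 18.5
position: [0.5104, 0.0036, 0.2385]
orientation: [-0.508, -3.099, 0.001]
contact_force: [0.6, 0.2, 0.7]
opening: 0.0008
finger_force: 0.0
```

>>> step_arm --moves '[[1,[0,0,-0.1],0],[1,[0,0,-0.2],0],[1,[0,0,-0.3],0],[1,[0,0,-0.3],0],[1,[0,0,-0.3],0]]'

```text
clock: 19.0
position: [0.5109, 0.0036, 0.2984]
orientation: [0.508, 3.1, 0.001]
contact_force: [0.8, 0.8, -0.6]
opening: 0.0006
finger_force: 0.0
```

Run:
```python
from h import *
to()
c=cam("side"); cv2.imwrite("pics/s7.png",cv2.resize(c[0]["frame"][80:370,180:460],None,fx=2,fy=2))
```

```text
t 19.0 pos [0.5109 0.0036 0.2984] zaxis [ 0.001  0.    -1.   ] F [ 0.8  0.8 -0.6] op 0.0006 q1,7 [-0.56  1.17]
```

View pics/s7.png

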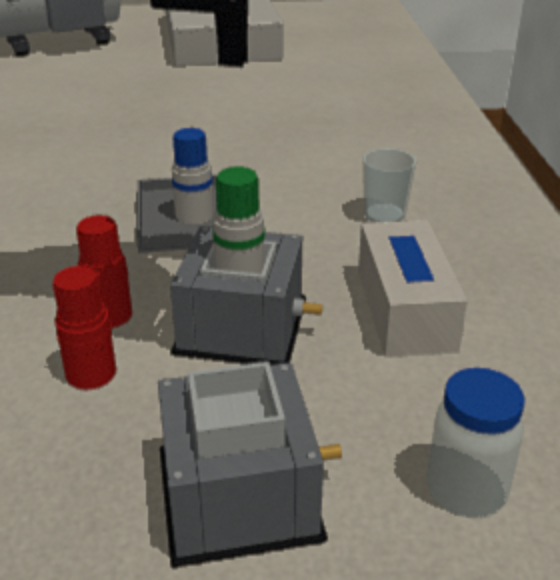

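The green capsule now sits lower (cap top moved from px y 150 to 170) with its rim level with the dock, so the cradle is locked. The blue one stands in the tray, its empty cradle is raised, and the arm is clear.

```bash
python3 -c "
from rig import *
print(finish_job())"
```

```text
the job is handed in; nothing more can be done
None
```

The changeover is done and handed in at about 19 s: the blue capsule stands upright in the tray with its empty cradle raised, the green capsule is locked down in its dock, and nothing else was moved.

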